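# Level a rocking parcel scale

## Robot

A 6-joint arm with a two-finger parallel gripper is mounted at the origin on the work surface; the furniture and walls round the work are solid. World frame = base frame: x ahead of the robot, y to its left, z up, the work surface at z = 0. Lengths are in m, angles in rad, forces in N, time in s.
With the tool pointing down it reaches from about 0.325 to 0.875 m from the base axis. Payload 4.4 kg.
Tool frame: the origin (TCP) lies at the centre of the arm's flange, where the gripper is bolted on; the fingertips stand env.tcp_to_tips ahead of it and the grasp point (between the pads) lies 155 mm ahead of it (env.tcp_to_tips is the distance from the TCP to the fingertips, in m); z points along the fingers, y is the line along which they close (so a half turn about z gives the same grasp; the last joint's range is limited). The gripper opens to 85 mm and grips with 20 to 120 N. Pads are 22 mm wide; open, the fingers measure 114 mm over their backs; the gripper's body (76 mm by 85 mm) begins 54 mm behind the grasp point. The pads swing forward as they close: fully open they stand 13 mm farther back than shut.
Start: joints at [-1.49, 0.207, 1.542, -0, 1.393, -0.15], TCP at [0.132, -0.56, 0.405] pointing down, gripper open.
Joint ranges: [-2.73, 2.73], [-0.86, 2.22], [0.23, 2.46], [-1.11, 4.25], [0.08, 2.63], [-2.82, 2.82]. Speed limits (rad/s): [2.79, 2.79, 3.14, 3.14, 3.14, 3.14].

## Interface

Orientations are given as [roll, pitch, yaw] about the fixed x, y, z axes, in that order (R = Rz(yaw) Ry(pitch) Rx(roll)).
In Python, from plant import env, optics gives the robot as it stands.
- The arm moves only by the tool carry_out, never from a script. Its argument "motion" is a list of rows, each a list of 2 entries, a list of its own where there are three numbers: the shift along the tool's x, y, z scaled (see below), then the turn about the tool's z scaled (see below). In form: [[[x, y, z], yaw], ...]. A call has 1 to 20 rows; each row is the pose to reach, as a shift and turn from the pose commanded when the call began, along the tool's axes at that moment; what a row does not reach only later rows make up. The controller multiplies each number of a shift by 25 cm and each number of a turn by 45 degrees. A row lasts 1/10 s, in which the tool goes at most 50 mm and 8.59 degrees, less where a joint would pass 70% of its speed; a pose out of reach is approached as far as the arm can. A call with a number of a shift or a turn outside -1 to 1 is refused whole. A call with a gripper value outside its range is refused whole. "grip" is the closure, from 0 (fully open) to 1 (shut), set as the call begins (left out, the last holds). The fingers move at their own pace and stop on an object; the grip force is fixed at half the most. Time passes only in rows, so rows that repeat a pose let the fingers close. It gives the time, the measured TCP pose, the force, the opening and the grip force at its end, in the units of the state.
- env.get_obs(): the state, without advancing time (a new reading comes with each control period).
- optics.snapshot(name): name is "side" or "top"; returns the picture (420x560x3 uint8, red, green, blue); there is no depth.
- optics.camera_params(name): a dict with "fx", "fy", "cx", "cy" (pixels), "world_from_camera" (4x4, takes a point from camera to world coordinates). Camera axes: x right, y up, looking along -z (the intrinsics and any distortion apply to the point x, -y, -z); pixel columns grow to the right and rows downward; lengths in m; the calibration is good to about 2 mm. A picture is of the moment at which its call begins. camera_params takes no time and is no camera call.
- env.sign_off(): hands the job in; it is judged then, once.
The state is a dict: "time": time; "q": joint angles; "joint_vel": joint speeds; "effort": joint torques, N m; "position": TCP position; "orientation": TCP orientation; "force": force on the tool from outside, world axes, zero at the start; "torque": the same for the moment, N m; "opening": opening from 0.0 (shut) to 1.0 (fully open); "grasp_force": force on a finger pad.
Only numpy, scipy, OpenCV 4.12 (cv2) and the standard library are available. Lean on these libraries where they do the work, as an engineer would, in place of code of your own. Each camera call takes 0.05 s, during which the arm holds its last target. There are 200 camera calls.

## Task

The parcel scale on the bench rocks because the foot under its red knob is screwed in too far. Turn the red knob until the scale stops rocking and stands firmly on all four feet, not screwing it out too far, which would make it rock again. Leave the scale where it stands, do not disturb the things around it, and let go at the end.

Things in the scene. Friction and masses are not known exactly. Their poses are not given: they have to be found in the camera images.
- scale: Loose parcel scale, 2.4 kg: grey casing 250 x 190 mm (x, y), flat steel platter 222 x 162 mm, its top 44 mm above the origin, black display along the +x edge, 115 mm high. Origin: midway between the feet, in the plane of the three fixed feet's undersides; z up. Feet 24 mm across at x +-125, y +-95 mm; the one at (-125, -95) is adjustable. Most weight lies towards it, so the scale leans onto it.
- foot_knob (a joint): Turn of the red knob, rad; 0 = foot screwed fully in. Grows clockwise seen from above, which screws the adjustable foot out (down) and raises that corner: 12 mm per full turn, stops at 0 and 8.37. Stays where it is left, takes about 0.1 N m. Starts 4 to 8 mm too short, so several grasps are needed. How far is right shows in the feet: all four undersides on the bench.
- knob_grip (a point): Centre of the knob's red grip bar, on the screw's axis, above the scale's (-125, -95) corner, about 76 mm over the bench. Bar 66 mm long along this point's x, 18 mm thick along y, 34 mm high along z (+-17), over a hub 17 mm across, 9 mm high; pinch it from above across its thickness. The knob moves with the foot along the screw, so it keeps its height over the bench as the corner rises.
- foot_front_right (a point): Centre of the underside of the adjustable foot, below the red knob (scale corner -x, -y). The bench is at z = 0.
- foot_front_left (a point): Centre of the underside of the fixed foot at the scale's corner (-x, +y)
- foot_back_left (a point): Centre of the underside of the fixed foot at the scale's corner (+x, +y), diagonally across from the adjustable foot; while that one is too short this one hangs in the air by about as much (4 to 8 mm at first)
- foot_back_right (a point): Centre of the underside of the fixed foot at the scale's corner (+x, -y). If the adjustable foot is screwed out too far, this foot or the front left one lifts off.
- tape_roll: Bystander: cream roll of packing tape lying flat, 105 mm across, 48 mm high; origin: centre of its underside
- carton: Bystander: small brown carton 77 x 102 x 63 mm; origin: centre of its underside
- driver: Bystander: screwdriver with red handle, 201 mm long, lying on the bench; origin: centre of its underside
- label_roll: Bystander: white label roll standing on end, 84 mm across, 55 mm high; origin: centre of its underside

How it is judged:
By the outcome, as a careful person would: the job done as asked, in the order asked, and still so for the second after the job is handed in, with the robot touching nothing.
It also fails if it takes over 72 s, if anything falls off the work surface, if the arm or the gripper's body presses on something with over 40 N, if the wrist force passes 120 N, or if a joint passes its speed limit or range.

## Working session

There is one attempt and no reset: what is moved stays moved. The work goes in short steps, Python scripts to look and compute and a tool call to move; the robot and the scene stay as the last step left them, time stands still between calls to the robot, and variables do not carry over. Pictures are saved under pics/ and viewed, at most 10 in all, crops included, and the job is handed in when it is done.

Besides the shell and the picture viewer there is one more tool, called in YAML: its name, and indented under it one key for each argument. carry_out: Moves the arm, as the interface text tells. Its arguments: {"type":"object","properties":{"motion":{"type":"array"},"grip":{"type":"number"}},"required":["motion"]}

```bash
mkdir -p pics; python3 - <<'E'
from plant import env, optics
import cv2,numpy as np
o=env.get_obs();print(o['time'],o['position'],o['orientation'],env.tcp_to_tips)
for n in('side','top'):
    cv2.imwrite(f'pics/{n}0.png',optics.snapshot(n)[:,:,::-1])
    c=optics.camera_params(n);print(n,{k:(np.round(v,3).tolist() if k[0]=='w' else v) for k,v in c.items()})
E
```

```text
0.0 [ 0.13207564 -0.55925157  0.40351287] [-3.13933252e+00 -3.53450843e-04  2.31797269e-01] 0.1734
side {'fx': 540.0767574192224, 'fy': 540.0767574192224, 'cx': 267.6047679627578, 'cy': 221.2860143763315, 'world_from_camera': [[0.989, 0.056, -0.138, 0.294], [-0.149, 0.374, -0.916, -1.716], [0.0, 0.926, 0.378, 0.746], [0.0, 0.0, 0.0, 1.0]]}
top {'fx': 429.0049036374477, 'fy': 429.0049036374477, 'cx': 274.2605882508433, 'cy': 208.0987194841397, 'world_from_camera': [[-0.002, 0.995, -0.101, 0.398], [-1.0, 0.0, 0.019, -0.114], [0.019, 0.101, 0.995, 1.425], [0.0, 0.0, 0.0, 1.0]]}
```

View pics/side0.png

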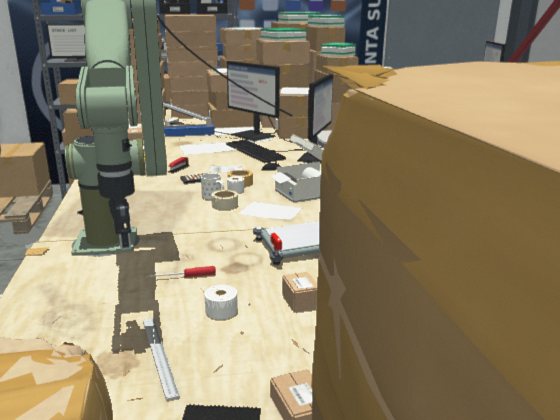

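View pics/top0.png

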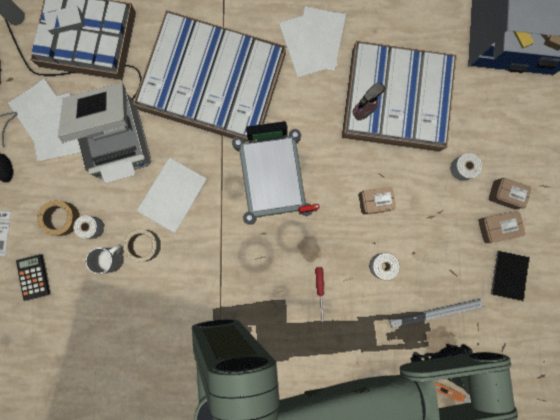

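```bash
python3 - <<'E'
import cv2,numpy as np
a=cv2.imread('pics/side0.png')[215:275,240:325]
b=cv2.imread('pics/top0.png')[115:230,225:330]
a=cv2.resize(a,None,fx=4.7,fy=4.7,interpolation=2);b=cv2.resize(b,None,fx=3.7,fy=3.7,interpolation=2)
h=max(a.shape[0],b.shape[0]);p=lambda m:cv2.copyMakeBorder(m,0,h-m.shape[0],0,0,0)
cv2.imwrite('pics/c0.png',np.hstack([p(a),p(b)]))
E
```

```text
(no output)
```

View pics/c0.png

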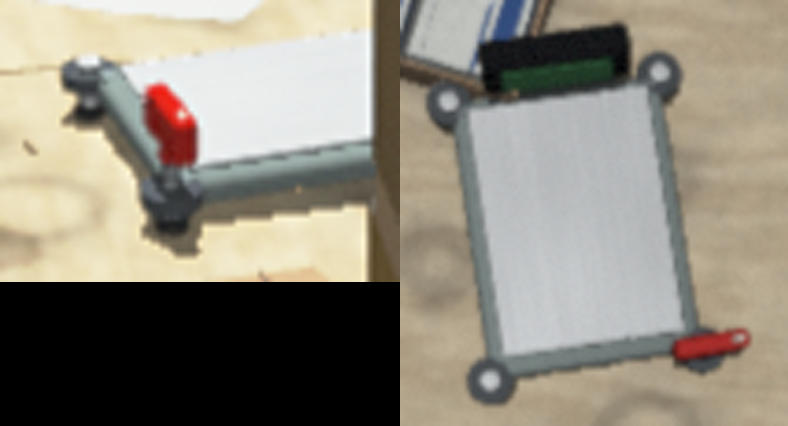

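```bash
cat > h.py <<'E'
from plant import env, optics
import cv2,numpy as np
def ray(n,u,v):
    c=optics.camera_params(n);T=c['world_from_camera']
    d=np.array([(u-c['cx'])/c['fx'],-(v-c['cy'])/c['fy'],-1]);return T[:3,3],T[:3,:3]@d
def onz(n,u,v,z):
    p,d=ray(n,u,v);return p+d*(z-p[2])/d[2]
def tri(a,b):
    A=[];B=[]
    for n,(u,v) in(('side',a),('top',b)):
        p,d=ray(n,u,v);d=d/np.linalg.norm(d);M=np.eye(3)-np.outer(d,d);A.append(M);B.append(M@p)
    return np.linalg.lstsq(np.vstack(A),np.hstack(B),rcond=None)[0]
def red(im,x0,y0,x1,y1):
    i=im.astype(int);m=((i[:,:,0]>110)&(i[:,:,0]>2*i[:,:,1])&(i[:,:,0]>2*i[:,:,2]))
    k=np.zeros_like(m);k[y0:y1,x0:x1]=1;m&=k
    ys,xs=np.nonzero(m);return xs,ys
E
python3 - <<'E'
from h import *
s=cv2.imread('pics/side0.png')[:,:,::-1];t=cv2.imread('pics/top0.png')[:,:,::-1]
xs,ys=red(s,255,225,300,260);xt,yt=red(t,290,195,330,220)
print(xs.mean(),ys.mean(),len(xs),xt.mean(),yt.mean(),len(xt),xt.min(),xt.max(),yt.min(),yt.max())
print('knob',tri((xs.mean(),ys.mean()),(xt.mean(),yt.mean())), onz('top',xt.mean(),yt.mean(),.083))
P=np.array([onz('top',u,v,.085)[:2] for u,v in zip(xt,yt)]);w,V=np.linalg.eigh(np.cov(P.T));print('bar yaw',np.degrees(np.arctan2(V[1,1],V[0,1])))
g=t.astype(int);m=((g.min(2)>140)).astype(np.uint8);m[:135]=0;m[220:]=0;m[:,:235]=0;m[:,312:]=0
m=cv2.morphologyEx(m,cv2.MORPH_OPEN,np.ones((5,5)))
c=max(cv2.findContours(m,0,2)[0],key=cv2.contourArea)
q=np.array([onz('top',u,v,.044)[:2] for u,v in c[:,0].astype(float)],np.float32)
r=cv2.minAreaRect(q);print(r);
for n,u,v in(('BL',238.2,142.6),('BR',295.2,135),('FL',249.5,217.8)):print(n,onz('top',u,v,.04))
E
```

```text
275.8181818181818 241.15454545454546 110 307.5243902439024 207.7560975609756 82 300 318 204 211
knob [ 0.53807401 -0.2462975   0.07301133] [ 0.53472159 -0.24502979  0.083     ]
bar yaw 99.44558546555544
((0.6495712399482727, -0.1335269808769226), (0.22287802398204803, 0.1606462150812149), 8.280219078063965)
BL [ 0.75453915 -0.02282617  0.04      ]
BR [ 0.78078818 -0.21074278  0.04      ]
FL [ 0.50642599 -0.06097839  0.04      ]
```

carry_out:
  motion:
    - [[0.93, -0.42, 0.3], -0.955]
    - [[0.93, -0.42, 0.3], -0.955]
    - [[0.93, -0.42, 0.3], -0.955]
    - [[0.93, -0.42, 0.3], -0.955]
    - [[0.93, -0.42, 0.3], -0.955]
    - [[0.93, -0.42, 0.3], -0.955]
    - [[0.93, -0.42, 0.3], -0.955]
    - [[0.93, -0.42, 0.3], -0.955]
  grip: 0

```text
time: 0.9
position: [0.3341, -0.4044, 0.3298]
orientation: [-3.141, 0.001, 0.981]
force: [-0.5, -0.5, 1.0]
opening: 1.004
grasp_force: 0.0
```

```bash
cat >> h.py <<'E'
from scipy.spatial.transform import Rotation as Ro
def go(x,y,z,yaw):
    o=env.get_obs();R=Ro.from_euler('xyz',o['orientation']).as_matrix()
    d=R.T@(np.array([x,y,z])-o['position']);dy=(yaw-o['orientation'][2]+np.pi)%(2*np.pi)-np.pi
    print(round(o['time'],2),'pos',o['position'].round(4),'rpy',np.round(o['orientation'],4),'q',np.round(o['q'],2),'F',np.round(o['force'],1),'shift',(d/.25).round(3),'turn',round(-dy/np.radians(45),3))
E
python3 -c "
from h import *
go(.536,-.2465,.30,1.735)"
```

```text
0.9 pos [ 0.3341 -0.4044  0.3298] rpy [-3.1414e+00  9.0000e-04  9.8140e-01] q [-1.05  0.18  1.74 -0.    1.22 -0.46] F [-0.5 -0.5  1. ] shift [0.974 0.32  0.118] turn -0.959
```

carry_out:
  motion:
    - [[0.976, 0.324, 0.12], -0.96]
    - [[0.976, 0.324, 0.12], -0.96]
    - [[0.976, 0.324, 0.12], -0.96]
    - [[0.976, 0.324, 0.12], -0.96]
    - [[0.976, 0.324, 0.12], -0.96]
    - [[0.976, 0.324, 0.12], -0.96]
    - [[0.976, 0.324, 0.12], -0.96]
    - [[0.976, 0.324, 0.12], -0.96]

```text
time: 1.7
position: [0.5363, -0.2479, 0.3]
orientation: [-3.141, 0.001, 1.733]
force: [-0.9, -1.4, 0.2]
opening: 0.998
grasp_force: 0.0
```

```bash
python3 - <<'E'
from h import *
go(.537,-.2465,.232,1.735)
s=optics.snapshot('side');t=optics.snapshot('top')
a=cv2.resize(s[160:270,230:330],None,fx=4,fy=4,interpolation=2);b=cv2.resize(t[115:225,225:325],None,fx=4,fy=4,interpolation=2)
cv2.imwrite('pics/c1.png',np.hstack([a,b])[:,:,::-1])
E
```

```text
1.7 pos [ 0.5363 -0.2479  0.3   ] rpy [-3.1412e+00  1.0000e-03  1.7329e+00] q [-0.58  0.34  1.6  -0.    1.2  -0.74] F [-0.9 -1.4  0.2] shift [0.005 0.004 0.272] turn -0.003
```

View pics/c1.png

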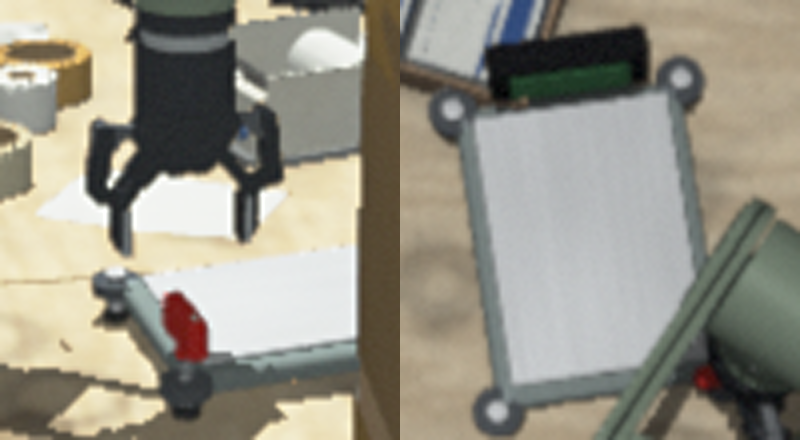

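carry_out:
  motion:
    - [[0.005, 0.004, 0.14], 0]
    - [[0.005, 0.004, 0.22], 0]
    - [[0.005, 0.004, 0.272], 0]
    - [[0.005, 0.004, 0.272], 0]
  grip: 0.3

```text
time: 2.2
position: [0.5363, -0.2452, 0.2297]
orientation: [-3.138, -0.003, 1.734]
force: [0.4, 0.2, -0.6]
opening: 0.705
grasp_force: 0.0
```

carry_out:
  motion:
    - [[0, 0, 0], 0]
    - [[0, 0, 0], 0]
    - [[0, 0, 0], 0]
    - [[0, 0, 0], 0]
    - [[0, 0, 0], 0]
    - [[0, 0, 0], 0]
    - [[0, 0, 0], 0]
    - [[0, 0, 0], 0]
  grip: 1

```text
time: 3.0
position: [0.5381, -0.2453, 0.2334]
orientation: [3.141, 0.002, 1.736]
force: [-4.3, -1.2, 5.8]
opening: 0.204
grasp_force: 58.5
```

```bash
python3 -c "
from h import *
go(.537,-.2465,.232,1.735);o=env.get_obs();print(o['torque'])"
```

```text
3.0 pos [ 0.5381 -0.2453  0.2334] rpy [3.1409e+00 2.1000e-03 1.7361e+00] q [-0.57  0.43  1.64 -0.    1.07 -0.74] F [-4.3 -1.2  5.8] shift [-0.004 -0.005  0.006] turn 0.001
[-0.06423602  0.27139004  0.02977637]
```

carry_out:
  motion:
    - [[0, 0, 0], 0.12]
    - [[0, 0, 0], 0.25]
    - [[0, 0, 0], 0.38]
    - [[0, 0, 0], 0.5]
    - [[0, 0, 0], 0.63]
    - [[0, 0, 0], 0.76]
    - [[0, 0, 0], 0.88]
    - [[0, 0, 0], 1]
    - [[0, 0, 0], 1]

```text
time: 3.9
position: [0.5388, -0.2451, 0.2334]
orientation: [3.138, -0.0, 0.951]
force: [-0.2, -0.4, 5.4]
opening: 0.197
grasp_force: 58.7
```

```bash
python3 - <<'E'
from h import *
go(.537,-.2465,.232,1.735);o=env.get_obs();print(o['torque'])
s=optics.snapshot('side');t=optics.snapshot('top')
a=cv2.resize(s[160:270,230:330],None,fx=4,fy=4,interpolation=2);b=cv2.resize(t[115:225,225:325],None,fx=4,fy=4,interpolation=2)
cv2.imwrite('pics/c2.png',np.hstack([a,b])[:,:,::-1])
E
```

```text
3.9 pos [ 0.5388 -0.2451  0.2334] rpy [ 3.1383e+00 -3.0000e-04  9.5060e-01] q [-0.57  0.43  1.63  0.    1.07  0.05] F [-0.2 -0.4  5.4] shift [-0.009 -0.002  0.006] turn -0.999
[ 0.07598593  0.25334169 -0.0484415 ]
```

View pics/c2.png

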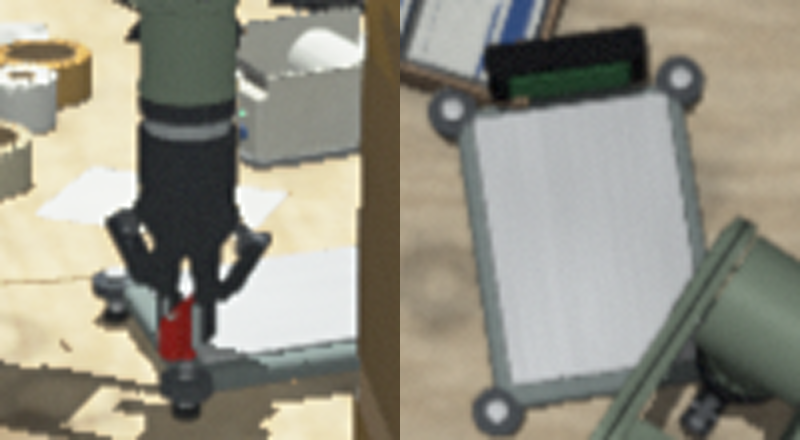

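carry_out:
  motion:
    - [[0, 0, 0], 0.12]
    - [[0, 0, 0], 0.25]
    - [[0, 0, 0], 0.38]
    - [[0, 0, 0], 0.5]
    - [[0, 0, 0], 0.63]
    - [[0, 0, 0], 0.76]
    - [[0, 0, 0], 0.88]
    - [[0, 0, 0], 1]
    - [[0, 0, 0], 1]

```text
time: 4.9
position: [0.5392, -0.2454, 0.2334]
orientation: [3.139, -0.004, 0.167]
force: [3.1, -1.8, 5.8]
opening: 0.203
grasp_force: 58.6
```

carry_out:
  motion:
    - [[0, 0, 0], 0.12]
    - [[0, 0, 0], 0.25]
    - [[0, 0, 0], 0.38]
    - [[0, 0, 0], 0.45]
    - [[0, 0, 0], 0.45]
    - [[0, 0, 0], 0.45]

```text
time: 5.5
position: [0.5393, -0.2457, 0.2334]
orientation: [3.14, -0.006, -0.185]
force: [4.8, -3.8, 4.5]
opening: 0.202
grasp_force: 58.8
```

carry_out:
  motion:
    - [[0, 0, 0], 0]
    - [[0, 0, 0], 0]
    - [[0, 0, 0], 0]
    - [[0, 0, 0], 0]
    - [[0, 0, 0], 0]
  grip: 0.3

```text
time: 6.0
position: [0.5377, -0.2445, 0.2313]
orientation: [-3.141, 0.001, -0.188]
force: [0.5, -0.1, -0.5]
opening: 0.7
grasp_force: 0.0
```

```bash
python3 - <<'E'
from h import *
R=np.array([[np.cos(.148),-np.sin(.148)],[np.sin(.148),np.cos(.148)]])
p=np.array([.644,-.136])+R@[.085,.06];print(p)
go(p[0],p[1],.33,.165)
go(.538,-.246,.33,.165)
E
```

```text
[ 0.71922316 -0.0641218 ]
6.0 pos [ 0.5377 -0.2445  0.2313] rpy [-3.1411e+00  1.0000e-03 -1.8790e-01] q [-0.57  0.43  1.64  0.    1.07  1.19] F [ 0.5 -0.1 -0.5] shift [ 0.578 -0.844 -0.395] turn -0.449
6.0 pos [ 0.5377 -0.2445  0.2313] rpy [-3.1411e+00  1.0000e-03 -1.8790e-01] q [-0.57  0.43  1.64  0.    1.07  1.19] F [ 0.5 -0.1 -0.5] shift [ 0.002  0.006 -0.395] turn -0.449
```

carry_out:
  motion:
    - [[0, 0, -0.2], 0]
    - [[0, 0, -0.4], 0]
    - [[0, 0, -0.4], 0]

```text
time: 6.3
position: [0.5406, -0.2463, 0.3404]
orientation: [3.135, -0.015, -0.188]
force: [0.8, -0.3, 0.2]
opening: 0.698
grasp_force: 0.0
```

```bash
python3 - <<'E'
from h import *
R=np.array([[np.cos(.148),-np.sin(.148)],[np.sin(.148),np.cos(.148)]])
p=np.array([.644,-.136])+R@[.045,.068];print(p)
go(p[0],p[1],.24,-.188)
E
```

```text
[ 0.67848076 -0.06210766]
6.3 pos [ 0.5406 -0.2463  0.3404] rpy [ 3.1354 -0.0154 -0.1878] q [-0.57  0.3   1.56  0.    1.26  1.19] F [ 0.8 -0.3  0.2] shift [ 0.398 -0.829  0.403] turn 0.0
```

carry_out:
  motion:
    - [[0.415, -0.823, 0], 0]
    - [[0.415, -0.823, 0], 0]
    - [[0.415, -0.823, 0], 0]
    - [[0.415, -0.823, 0], 0]
    - [[0.415, -0.823, 0.1], 0]
    - [[0.415, -0.823, 0.25], 0]
    - [[0.415, -0.823, 0.36], 0]
    - [[0.415, -0.823, 0.36], 0]
    - [[0.415, -0.823, 0.36], 0]
    - [[0.415, -0.823, 0.36], 0]
  grip: 1

```text
time: 7.3
position: [0.6793, -0.0626, 0.244]
orientation: [3.141, -0.004, -0.189]
force: [0.7, 0.0, 0.2]
opening: -0.0
grasp_force: 0.0
```

```bash
python3 - <<'E'
from h import *
go(.6785,-.0621,.222,-.188)
s=optics.snapshot('side');t=optics.snapshot('top')
a=cv2.resize(s[160:270,230:330],None,fx=4,fy=4,interpolation=2);b=cv2.resize(t[115:225,225:325],None,fx=4,fy=4,interpolation=2)
cv2.imwrite('pics/c3.png',np.hstack([a,b])[:,:,::-1])
E
```

```text
7.3 pos [ 0.6793 -0.0626  0.244 ] rpy [ 3.1415 -0.004  -0.1888] q [-0.22  0.58  1.38  0.    1.18  1.54] F [0.7 0.  0.2] shift [-0.004 -0.001  0.088] turn -0.001
```

View pics/c3.png

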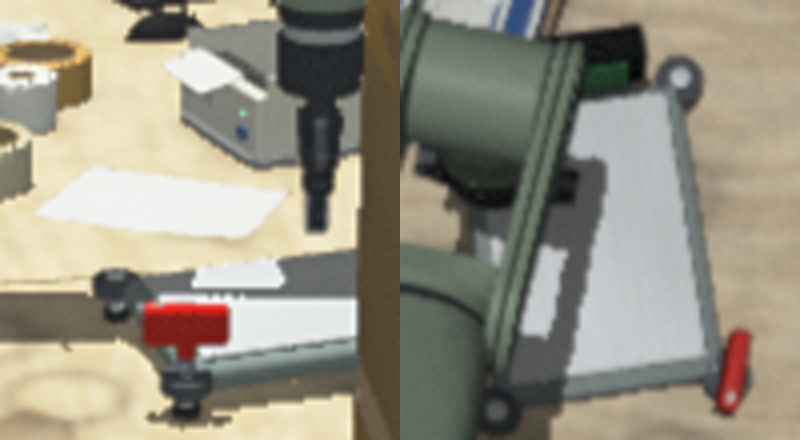

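carry_out:
  motion:
    - [[0, 0, 0.03], 0]
    - [[0, 0, 0.06], 0]
    - [[0, 0, 0.08], 0]
    - [[0, 0, 0.08], 0]
    - [[0, 0, 0.08], 0]
    - [[0, 0, 0.08], 0]

```text
time: 8.0
position: [0.6785, -0.0621, 0.2218]
orientation: [-3.142, -0.0, -0.188]
force: [0.9, 0.8, -0.6]
opening: -0.001
grasp_force: 0.0
```

carry_out:
  motion:
    - [[0, 0, 0.004], 0]
    - [[0, 0, 0.004], 0]
    - [[0, 0, 0.004], 0]

```text
time: 8.3
position: [0.6784, -0.062, 0.2208]
orientation: [3.142, -0.0, -0.188]
force: [-0.1, 0.3, 0.1]
opening: 0.001
grasp_force: 0.0
```

carry_out:
  motion:
    - [[0, 0, 0.004], 0]
    - [[0, 0, 0.004], 0]
    - [[0, 0, 0.004], 0]

```text
time: 8.6
position: [0.6783, -0.0621, 0.2196]
orientation: [-3.142, 0.0, -0.188]
force: [-0.0, -0.6, -0.3]
opening: -0.001
grasp_force: 0.0
```

carry_out:
  motion:
    - [[0, 0, 0.004], 0]
    - [[0, 0, 0.004], 0]
    - [[0, 0, 0.004], 0]

```text
time: 8.9
position: [0.6784, -0.062, 0.2188]
orientation: [-3.142, -0.0, -0.188]
force: [0.1, 0.5, 1.3]
opening: 0.003
grasp_force: 0.4
```

carry_out:
  motion:
    - [[0, 0, 0.004], 0]
    - [[0, 0, 0.004], 0]
    - [[0, 0, 0.004], 0]

```text
time: 9.2
position: [0.6785, -0.062, 0.218]
orientation: [-3.141, -0.001, -0.188]
force: [0.5, -0.1, 1.1]
opening: 0.001
grasp_force: 0.9
```

carry_out:
  motion:
    - [[0, 0, 0.004], 0]
    - [[0, 0, 0.004], 0]
    - [[0, 0, 0.004], 0]

```text
time: 9.5
position: [0.6786, -0.0618, 0.2175]
orientation: [-3.141, -0.001, -0.188]
force: [-1.4, 1.9, 5.1]
opening: -0.002
grasp_force: 2.7
```

carry_out:
  motion:
    - [[0, 0, 0.004], 0]
    - [[0, 0, 0.004], 0]
    - [[0, 0, 0.004], 0]

```text
time: 9.8
position: [0.6786, -0.0618, 0.2175]
orientation: [-3.141, -0.001, -0.188]
force: [-2.5, 2.7, 9.6]
opening: -0.001
grasp_force: 4.7
```

carry_out:
  motion:
    - [[0, 0, 0.004], 0]
    - [[0, 0, 0.004], 0]
    - [[0, 0, 0.004], 0]

```text
time: 10.1
position: [0.6787, -0.0618, 0.2175]
orientation: [-3.141, -0.0, -0.188]
force: [-4.9, 2.3, 12.8]
opening: -0.001
grasp_force: 6.7
```

carry_out:
  motion:
    - [[0, 0, -0.008], 0]
    - [[0, 0, -0.014], 0]
    - [[0, 0, -0.014], 0]
    - [[0, 0, -0.014], 0]
    - [[0, 0, -0.014], 0]

```text
time: 10.6
position: [0.6785, -0.0621, 0.218]
orientation: [-3.141, -0.0, -0.188]
force: [0.3, 0.1, 1.7]
opening: 0.003
grasp_force: 0.9
```

carry_out:
  motion:
    - [[0, 0, -0.001], 0]
    - [[0, 0, -0.001], 0]
    - [[0, 0, -0.001], 0]

```text
time: 10.9
position: [0.6784, -0.0622, 0.2183]
orientation: [3.141, 0.0, -0.188]
force: [0.5, 0.6, 0.6]
opening: 0.002
grasp_force: 0.6
```

carry_out:
  motion:
    - [[0, 0, -0.001], 0]
    - [[0, 0, -0.001], 0]
    - [[0, 0, -0.001], 0]

```text
time: 11.2
position: [0.6782, -0.0622, 0.2185]
orientation: [3.141, 0.001, -0.188]
force: [0.5, 0.2, -0.2]
opening: -0.001
grasp_force: 0.4
```

carry_out:
  motion:
    - [[0, 0, -0.001], 0]
    - [[0, 0, -0.001], 0]
    - [[0, 0, -0.001], 0]

```text
time: 11.5
position: [0.6781, -0.062, 0.2187]
orientation: [3.142, 0.001, -0.188]
force: [-1.0, -1.4, 0.5]
opening: -0.002
grasp_force: 0.3
```

carry_out:
  motion:
    - [[0, 0, -0.001], 0]
    - [[0, 0, -0.001], 0]
    - [[0, 0, -0.001], 0]

```text
time: 11.8
position: [0.6783, -0.062, 0.2191]
orientation: [-3.142, 0.0, -0.188]
force: [-0.9, -1.6, -0.4]
opening: -0.002
grasp_force: 0.3
```

carry_out:
  motion:
    - [[0, 0, -0.001], 0]
    - [[0, 0, -0.001], 0]
    - [[0, 0, -0.001], 0]

```text
time: 12.1
position: [0.6784, -0.062, 0.2194]
orientation: [-3.141, 0.0, -0.188]
force: [0.4, 0.9, -0.4]
opening: 0.002
grasp_force: 0.2
```

carry_out:
  motion:
    - [[0, 0, -0.001], 0]
    - [[0, 0, -0.001], 0]
    - [[0, 0, -0.001], 0]

```text
time: 12.4
position: [0.6784, -0.062, 0.2196]
orientation: [-3.142, 0.0, -0.188]
force: [0.0, 0.1, 0.2]
opening: -0.001
grasp_force: 0.0
```

carry_out:
  motion:
    - [[0, 0, -0.2], 0]
    - [[0, 0, -0.4], -0.15]
    - [[-0.1, 0.2, -0.4], -0.3]
    - [[-0.415, 0.82, -0.4], -0.5]
    - [[-0.415, 0.82, -0.4], -0.65]
    - [[-0.415, 0.82, -0.4], -0.8]
    - [[-0.415, 0.82, -0.4], -1]
    - [[-0.415, 0.82, -0.4], -1]
    - [[-0.415, 0.82, -0.4], -1]
  grip: 0.2

```text
time: 13.3
position: [0.5378, -0.2445, 0.3199]
orientation: [3.142, -0.001, 0.594]
force: [0.9, 0.8, -0.8]
opening: 0.8
grasp_force: 0.0
```

carry_out:
  motion:
    - [[0, 0, 0], -1]
    - [[0, 0, 0], -1]
    - [[0, 0, 0], -1]
    - [[0, 0, 0], -1]
    - [[0, 0, 0], -1]
    - [[0, 0, 0], -1]

```text
time: 13.9
position: [0.5392, -0.2424, 0.3196]
orientation: [3.141, -0.001, 1.387]
force: [0.3, 0.4, 0.6]
opening: 0.797
grasp_force: 0.0
```

carry_out:
  motion:
    - [[0, 0, 0], -1]
    - [[0, 0, 0], -1]
    - [[0, 0, 0], -1]
    - [[0, 0, 0], -1]
    - [[0, 0, 0], -1]
    - [[0, 0, 0], -1]

```text
time: 14.5
position: [0.5392, -0.2423, 0.3196]
orientation: [3.141, -0.0, 2.172]
force: [-0.1, 1.4, -0.4]
opening: 0.802
grasp_force: 0.0
```

carry_out:
  motion:
    - [[0, 0, 0], -1]
    - [[0, 0, 0], -1]
    - [[0, 0, 0], -1]
    - [[0, 0, 0], -1]
    - [[0, 0, 0], -1]
    - [[0, 0, 0], -1]
    - [[0, 0, 0], -1]

```text
time: 15.2
position: [0.5391, -0.2425, 0.3196]
orientation: [3.141, 0.0, 2.954]
force: [0.8, 0.1, -0.3]
opening: 0.799
grasp_force: 0.0
```

```bash
python3 -c "
from h import *
go(.5385,-.246,.232,2.954)"
```

```text
15.2 pos [ 0.5391 -0.2425  0.3196] rpy [3.1411e+00 3.0000e-04 2.9543e+00] q [-0.57  0.32  1.58  0.    1.24 -1.95] F [ 0.8  0.1 -0.3] shift [-0.    -0.014  0.351] turn 0.0
```

carry_out:
  motion:
    - [[0, -0.014, 0.15], 0]
    - [[0, -0.014, 0.27], 0]
    - [[0, -0.014, 0.35], 0]
    - [[0, -0.014, 0.35], 0]
    - [[0, -0.014, 0.35], 0]

```text
time: 15.7
position: [0.538, -0.2468, 0.2322]
orientation: [3.141, -0.0, 2.953]
force: [0.3, -0.8, 0.5]
opening: 0.802
grasp_force: 0.0
```

carry_out:
  motion:
    - [[0, 0, 0], 0]
    - [[0, 0, 0], 0]
    - [[0, 0, 0], 0]
    - [[0, 0, 0], 0]
    - [[0, 0, 0], 0]
    - [[0, 0, 0], 0]
    - [[0, 0, 0], 0]
    - [[0, 0, 0], 0]
  grip: 1

```text
time: 16.5
position: [0.538, -0.2471, 0.2335]
orientation: [3.141, 0.002, 2.953]
force: [-0.5, 3.0, 6.1]
opening: 0.207
grasp_force: 59.3
```

carry_out:
  motion:
    - [[0, 0, 0], 0.12]
    - [[0, 0, 0], 0.25]
    - [[0, 0, 0], 0.38]
    - [[0, 0, 0], 0.5]
    - [[0, 0, 0], 0.63]
    - [[0, 0, 0], 0.76]
    - [[0, 0, 0], 0.88]
    - [[0, 0, 0], 1]
    - [[0, 0, 0], 1]

```text
time: 17.4
position: [0.538, -0.2467, 0.2334]
orientation: [3.139, -0.001, 2.166]
force: [0.8, 4.4, 6.2]
opening: 0.199
grasp_force: 59.4
```

carry_out:
  motion:
    - [[0, 0, 0], 0.12]
    - [[0, 0, 0], 0.25]
    - [[0, 0, 0], 0.38]
    - [[0, 0, 0], 0.5]
    - [[0, 0, 0], 0.63]
    - [[0, 0, 0], 0.76]
    - [[0, 0, 0], 0.88]
    - [[0, 0, 0], 1]
    - [[0, 0, 0], 1]
    - [[0, 0, 0], 1]

```text
time: 18.4
position: [0.5382, -0.2462, 0.2334]
orientation: [3.14, -0.003, 1.382]
force: [1.3, 6.4, 6.6]
opening: 0.2
grasp_force: 59.5
```

carry_out:
  motion:
    - [[0, 0, 0], 0]
    - [[0, 0, 0], 0]
    - [[0, 0, 0], 0]
    - [[0, 0, 0], 0]
    - [[0, 0, 0], 0]
    - [[0, 0, -0.2], 0]
    - [[0, 0, -0.35], 0]
    - [[0, 0, -0.35], 0]
    - [[0, 0, -0.35], 0]
  grip: 0.3

```text
time: 19.3
position: [0.5377, -0.2478, 0.3212]
orientation: [3.139, 0.001, 1.382]
force: [-0.1, -0.1, -0.8]
opening: 0.698
grasp_force: 0.0
```

```bash
python3 - <<'E'
from h import *
R=np.array([[np.cos(.148),-np.sin(.148)],[np.sin(.148),np.cos(.148)]])
p=np.array([.644,-.136])+R@[.048,.074];print(p)
go(p[0],p[1],.225,1.382)
s=optics.snapshot('side');t=optics.snapshot('top')
a=cv2.resize(s[160:270,230:330],None,fx=4,fy=4,interpolation=2);b=cv2.resize(t[115:225,225:325],None,fx=4,fy=4,interpolation=2)
cv2.imwrite('pics/c4.png',np.hstack([a,b])[:,:,::-1])
E
```

```text
[ 0.6805632  -0.05573088]
19.3 pos [ 0.5377 -0.2478  0.3212] rpy [3.1386e+00 1.3000e-03 1.3822e+00] q [-0.58  0.32  1.58 -0.    1.24 -0.39] F [-0.1 -0.1 -0.8] shift [0.862 0.416 0.385] turn 0.0
```

View pics/c4.png

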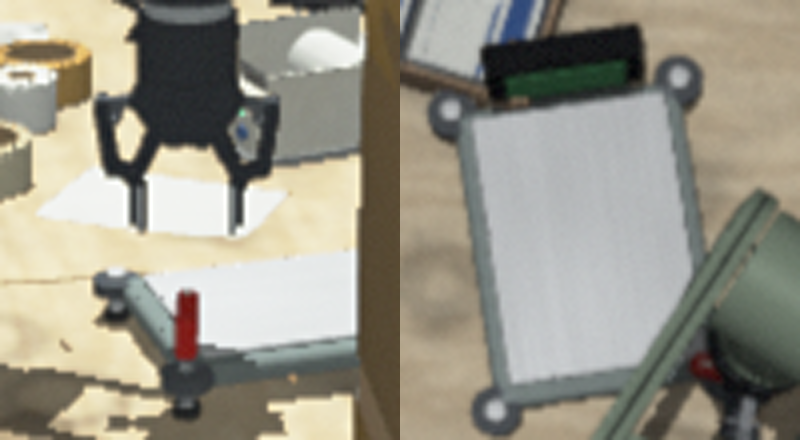

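carry_out:
  motion:
    - [[0.862, 0.416, 0], 0]
    - [[0.862, 0.416, 0], 0]
    - [[0.862, 0.416, 0], 0]
    - [[0.862, 0.416, 0], 0]
    - [[0.862, 0.416, 0.1], 0]
    - [[0.862, 0.416, 0.25], 0]
    - [[0.862, 0.416, 0.34], 0]
    - [[0.862, 0.416, 0.38], 0]
    - [[0.862, 0.416, 0.384], 0]
    - [[0.862, 0.416, 0.384], 0]
    - [[0.862, 0.416, 0.384], 0]
  grip: 1

```text
time: 20.5
position: [0.6807, -0.0558, 0.2256]
orientation: [3.138, 0.0, 1.382]
force: [-0.1, 0.0, 0.8]
opening: 0.001
grasp_force: 0.0
```

carry_out:
  motion:
    - [[0, 0, 0.008], 0]
    - [[0, 0, 0.016], 0]
    - [[0, 0, 0.016], 0]
    - [[0, 0, 0.016], 0]

```text
time: 20.9
position: [0.6799, -0.0553, 0.2198]
orientation: [3.142, 0.0, 1.382]
force: [-0.3, -0.2, -0.2]
opening: -0.002
grasp_force: 0.0
```

carry_out:
  motion:
    - [[0, 0, 0.002], 0]
    - [[0, 0, 0.002], 0]
    - [[0, 0, 0.002], 0]

```text
time: 21.2
position: [0.6799, -0.0552, 0.2191]
orientation: [-3.142, 0.0, 1.382]
force: [-0.5, 0.3, 0.8]
opening: -0.0
grasp_force: 0.0
```

carry_out:
  motion:
    - [[0, 0, 0.002], 0]
    - [[0, 0, 0.002], 0]
    - [[0, 0, 0.002], 0]

```text
time: 21.5
position: [0.6799, -0.0552, 0.2186]
orientation: [-3.142, -0.0, 1.382]
force: [0.0, 0.5, -0.1]
opening: 0.005
grasp_force: 0.0
```

carry_out:
  motion:
    - [[0, 0, 0.001], 0]
    - [[0, 0, 0.001], 0]
    - [[0, 0, 0.001], 0]

```text
time: 21.8
position: [0.6799, -0.0552, 0.2184]
orientation: [3.142, 0.0, 1.382]
force: [-0.3, -0.6, 0.3]
opening: 0.005
grasp_force: 0.0
```

carry_out:
  motion:
    - [[0, 0, 0.001], 0]
    - [[0, 0, 0.001], 0]
    - [[0, 0, 0.001], 0]

```text
time: 22.1
position: [0.6799, -0.0552, 0.2181]
orientation: [-3.142, 0.0, 1.382]
force: [-0.2, 0.3, 0.7]
opening: -0.001
grasp_force: 0.0
```

carry_out:
  motion:
    - [[0, 0, 0.001], 0]
    - [[0, 0, 0.001], 0]
    - [[0, 0, 0.001], 0]

```text
time: 22.4
position: [0.6799, -0.0552, 0.2179]
orientation: [-3.142, -0.0, 1.382]
force: [0.4, 0.0, -0.7]
opening: -0.003
grasp_force: 0.0
```

carry_out:
  motion:
    - [[0, 0, 0.001], 0]
    - [[0, 0, 0.001], 0]
    - [[0, 0, 0.001], 0]

```text
time: 22.7
position: [0.6799, -0.0552, 0.2177]
orientation: [3.142, -0.0, 1.382]
force: [0.3, -0.1, -0.2]
opening: 0.004
grasp_force: 0.1
```

carry_out:
  motion:
    - [[0, 0, 0.002], 0]
    - [[0, 0, 0.002], 0]
    - [[0, 0, 0.002], 0]

```text
time: 23.0
position: [0.68, -0.0552, 0.2176]
orientation: [3.141, -0.0, 1.382]
force: [-1.0, 0.6, 3.8]
opening: -0.002
grasp_force: 1.4
```

carry_out:
  motion:
    - [[0, 0, 0.004], 0]
    - [[0, 0, 0.004], 0]
    - [[0, 0, 0.004], 0]

```text
time: 23.3
position: [0.68, -0.0551, 0.2175]
orientation: [3.141, -0.0, 1.383]
force: [-3.2, 1.5, 7.8]
opening: -0.004
grasp_force: 3.6
```

carry_out:
  motion:
    - [[0, 0, -0.004], 0]
    - [[0, 0, -0.006], 0]
    - [[0, 0, -0.006], 0]
    - [[0, 0, -0.006], 0]

```text
time: 23.7
position: [0.68, -0.0552, 0.2177]
orientation: [3.141, -0.0, 1.382]
force: [-1.0, -0.7, 2.2]
opening: 0.005
grasp_force: 1.1
```

carry_out:
  motion:
    - [[0, 0, -0.0005], 0]
    - [[0, 0, -0.0005], 0]
    - [[0, 0, -0.0005], 0]

```text
time: 24.0
position: [0.68, -0.0552, 0.2177]
orientation: [3.141, -0.0, 1.382]
force: [0.2, 0.3, 2.2]
opening: -0.001
grasp_force: 0.6
```

carry_out:
  motion:
    - [[0, 0, -0.0005], 0]
    - [[0, 0, -0.0005], 0]
    - [[0, 0, -0.0005], 0]

```text
time: 24.3
position: [0.6799, -0.0553, 0.2178]
orientation: [-3.141, 0.0, 1.382]
force: [-0.9, -0.2, 0.5]
opening: -0.005
grasp_force: 0.2
```

carry_out:
  motion:
    - [[0, 0, -0.0005], 0]
    - [[0, 0, -0.0005], 0]
    - [[0, 0, -0.0005], 0]

```text
time: 24.6
position: [0.6798, -0.0552, 0.2178]
orientation: [-3.141, 0.0, 1.382]
force: [-0.2, -0.5, 0.2]
opening: -0.001
grasp_force: 0.0
```

carry_out:
  motion:
    - [[0, 0, -0.0005], 0]
    - [[0, 0, -0.0005], 0]
    - [[0, 0, -0.0005], 0]

```text
time: 24.9
position: [0.6799, -0.0552, 0.2182]
orientation: [-3.142, 0.0, 1.382]
force: [-1.4, 0.3, -1.3]
opening: 0.006
grasp_force: 0.0
```

carry_out:
  motion:
    - [[0, 0, -0.0005], 0]
    - [[0, 0, -0.0005], 0]
    - [[0, 0, -0.0005], 0]

```text
time: 25.2
position: [0.6799, -0.0552, 0.2183]
orientation: [3.142, -0.0, 1.382]
force: [-0.3, -0.2, 0.2]
opening: -0.0
grasp_force: 0.0
```

```bash
python3 - <<'E'
from h import *
R=np.array([[np.cos(.148),-np.sin(.148)],[np.sin(.148),np.cos(.148)]])
for l in([-.08,.072],[.045,-.07]):
    p=np.array([.644,-.136])+R@l;print(p);go(p[0],p[1],.2192,1.382)
E
```

```text
[ 0.55425742 -0.07658393]
25.2 pos [ 0.6799 -0.0552  0.2183] rpy [ 3.1415 -0.      1.3824] q [-0.21  0.61  1.39  0.    1.14 -0.02] F [-0.3 -0.2  0.2] shift [-0.178 -0.478 -0.004] turn 0.001
[ 0.69883028 -0.19859905]
25.2 pos [ 0.6799 -0.0552  0.2183] rpy [ 3.1415 -0.      1.3824] q [-0.21  0.61  1.39  0.    1.14 -0.02] F [-0.3 -0.2  0.2] shift [-0.549  0.182 -0.004] turn 0.001
```

carry_out:
  motion:
    - [[0, 0, -0.06], 0]
    - [[-0.1, -0.25, -0.06], 0]
    - [[-0.178, -0.478, -0.06], 0]
    - [[-0.178, -0.478, -0.06], 0]
    - [[-0.178, -0.478, -0.06], 0]
    - [[-0.178, -0.478, -0.03], 0]
    - [[-0.178, -0.478, -0.012], 0]
    - [[-0.178, -0.478, -0.006], 0]
    - [[-0.178, -0.478, -0.006], 0]
    - [[-0.178, -0.478, -0.006], 0]

```text
time: 26.2
position: [0.5548, -0.0764, 0.2196]
orientation: [-3.142, -0.0, 1.383]
force: [0.5, 0.4, -0.7]
opening: 0.005
grasp_force: 0.0
```

carry_out:
  motion:
    - [[0, 0, 0.002], 0]
    - [[0, 0, 0.002], 0]
    - [[0, 0, 0.002], 0]

```text
time: 26.5
position: [0.5543, -0.0765, 0.2193]
orientation: [3.142, 0.0, 1.382]
force: [-0.2, 0.2, -0.4]
opening: 0.002
grasp_force: 0.0
```

carry_out:
  motion:
    - [[0, 0, 0.002], 0]
    - [[0, 0, 0.002], 0]
    - [[0, 0, 0.002], 0]

```text
time: 26.8
position: [0.5542, -0.0765, 0.2188]
orientation: [3.142, -0.0, 1.382]
force: [1.1, -0.5, -0.7]
opening: -0.003
grasp_force: 0.0
```

carry_out:
  motion:
    - [[0, 0, 0.001], 0]
    - [[0, 0, 0.001], 0]
    - [[0, 0, 0.001], 0]

```text
time: 27.1
position: [0.5542, -0.0766, 0.2186]
orientation: [-3.142, 0.0, 1.382]
force: [0.1, 0.3, -0.5]
opening: 0.002
grasp_force: 0.0
```

carry_out:
  motion:
    - [[0, 0, 0.001], 0]
    - [[0, 0, 0.001], 0]
    - [[0, 0, 0.001], 0]

```text
time: 27.4
position: [0.5542, -0.0765, 0.2183]
orientation: [-3.142, -0.0, 1.382]
force: [0.9, 0.6, 1.0]
opening: -0.002
grasp_force: 0.0
```

carry_out:
  motion:
    - [[0, 0, 0.001], 0]
    - [[0, 0, 0.001], 0]
    - [[0, 0, 0.001], 0]

```text
time: 27.7
position: [0.5542, -0.0766, 0.218]
orientation: [-3.141, -0.0, 1.382]
force: [0.3, -0.6, 0.3]
opening: 0.001
grasp_force: 0.0
```

carry_out:
  motion:
    - [[0, 0, 0.002], 0]
    - [[0, 0, 0.002], 0]
    - [[0, 0, 0.002], 0]

```text
time: 28.0
position: [0.5542, -0.0766, 0.2175]
orientation: [-3.142, -0.0, 1.382]
force: [-0.1, -0.8, 0.0]
opening: -0.004
grasp_force: 0.0
```

carry_out:
  motion:
    - [[0, 0, 0.002], 0]
    - [[0, 0, 0.002], 0]
    - [[0, 0, 0.002], 0]

```text
time: 28.3
position: [0.5542, -0.0765, 0.2175]
orientation: [-3.141, -0.0, 1.382]
force: [-2.4, 0.9, 4.6]
opening: -0.001
grasp_force: 2.5
```

```bash
python3 - <<'E'
from h import *
go(.5385,-.2465,.30,1.382)
E
```

```text
28.3 pos [ 0.5542 -0.0765  0.2175] rpy [-3.1415 -0.      1.3825] q [-0.29  0.4   1.72 -0.    1.02 -0.1 ] F [-2.4  0.9  4.6] shift [-0.68   0.066 -0.33 ] turn 0.001
```

carry_out:
  motion:
    - [[0, 0, -0.2], 0]
    - [[0, 0, -0.33], 0]
    - [[-0.2, 0.02, -0.33], 0]
    - [[-0.4, 0.04, -0.33], 0]
    - [[-0.68, 0.066, -0.33], 0]
    - [[-0.68, 0.066, -0.33], 0]
    - [[-0.68, 0.066, -0.33], 0]
    - [[-0.68, 0.066, -0.33], 0]
    - [[-0.68, 0.066, -0.33], 0]
  grip: 0.3

```text
time: 29.2
position: [0.5386, -0.2454, 0.299]
orientation: [-3.141, -0.001, 1.383]
force: [0.4, 0.2, 0.3]
opening: 0.701
grasp_force: 0.0
```

```bash
python3 - <<'E'
from h import *
go(.5385,-.2465,.232,1.382)
E
```

```text
29.2 pos [ 0.5386 -0.2454  0.299 ] rpy [-3.1407e+00 -9.0000e-04  1.3835e+00] q [-0.57  0.35  1.6   0.    1.2  -0.39] F [0.4 0.2 0.3] shift [-0.004  0.001  0.268] turn 0.002
```

carry_out:
  motion:
    - [[-0.003, 0, 0.14], 0]
    - [[-0.003, 0, 0.22], 0]
    - [[-0.003, 0, 0.268], 0]
    - [[-0.003, 0, 0.268], 0]
    - [[-0.003, 0, 0.268], 0]

```text
time: 29.7
position: [0.5389, -0.2469, 0.2331]
orientation: [3.141, 0.0, 1.383]
force: [0.1, 0.1, 0.1]
opening: 0.699
grasp_force: 0.0
```

carry_out:
  motion:
    - [[0, 0, 0], 0]
    - [[0, 0, 0], 0]
    - [[0, 0, 0], 0]
    - [[0, 0, 0], 0]
    - [[0, 0, 0], 0]
    - [[0, 0, 0], 0]
    - [[0, 0, 0], 0]
    - [[0, 0, 0], 0.1]
    - [[0, 0, 0], 0.2]
    - [[0, 0, 0], 0.2]
    - [[0, 0, 0], 0.2]
  grip: 1

```text
time: 30.8
position: [0.5386, -0.2476, 0.2338]
orientation: [3.141, 0.0, 1.225]
force: [-2.3, 0.1, 7.3]
opening: 0.202
grasp_force: 59.2
```

carry_out:
  motion:
    - [[0, 0, 0], 0]
    - [[0, 0, 0], 0]
    - [[0, 0, 0], 0]
    - [[0, 0, 0], 0]
    - [[0, 0, 0], 0]
    - [[0, 0, -0.2], 0]
    - [[0, 0, -0.35], 0]
    - [[0, 0, -0.35], 0]
    - [[0, 0, -0.35], 0]
  grip: 0.3

```text
time: 31.7
position: [0.5388, -0.2476, 0.3216]
orientation: [3.138, 0.001, 1.225]
force: [0.6, -0.5, -0.1]
opening: 0.7
grasp_force: 0.0
```

```bash
python3 - <<'E'
from h import *
go(.6806,-.0557,.222,1.226)
go(.6988,-.1986,.222,1.226)
E
```

```text
31.7 pos [ 0.5388 -0.2476  0.3216] rpy [3.1384e+00 8.0000e-04 1.2253e+00] q [-0.58  0.32  1.58 -0.    1.24 -0.23] F [ 0.6 -0.5 -0.1] shift [0.915 0.272 0.399] turn -0.001
31.7 pos [ 0.5388 -0.2476  0.3216] rpy [3.1384e+00 8.0000e-04 1.2253e+00] q [-0.58  0.32  1.58 -0.    1.24 -0.23] F [ 0.6 -0.5 -0.1] shift [0.402 0.534 0.4  ] turn -0.001
```

carry_out:
  motion:
    - [[0.915, 0.272, 0], 0]
    - [[0.915, 0.272, 0], 0]
    - [[0.915, 0.272, 0], 0]
    - [[0.915, 0.272, 0], 0]
    - [[0.915, 0.272, 0.1], 0]
    - [[0.915, 0.272, 0.25], 0]
    - [[0.915, 0.272, 0.34], 0]
    - [[0.915, 0.272, 0.38], 0]
    - [[0.915, 0.272, 0.395], 0]
    - [[0.915, 0.272, 0.395], 0]
    - [[0.915, 0.272, 0.395], 0]
    - [[0.915, 0.272, 0.395], 0]
  grip: 1

```text
time: 32.9
position: [0.6806, -0.0557, 0.2233]
orientation: [3.138, -0.001, 1.225]
force: [-0.4, -0.1, 0.9]
opening: 0.0
grasp_force: 0.0
```

carry_out:
  motion:
    - [[0, 0, 0.006], 0]
    - [[0, 0, 0.01], 0]
    - [[0, 0, 0.01], 0]
    - [[0, 0, 0.01], 0]

```text
time: 33.3
position: [0.6798, -0.0551, 0.2188]
orientation: [-3.142, 0.0, 1.225]
force: [0.8, 0.2, -0.3]
opening: 0.0
grasp_force: 0.0
```

carry_out:
  motion:
    - [[0, 0, 0.001], 0]
    - [[0, 0, 0.001], 0]
    - [[0, 0, 0.001], 0]

```text
time: 33.6
position: [0.6799, -0.0551, 0.2185]
orientation: [-3.142, -0.0, 1.225]
force: [0.1, 0.5, 1.1]
opening: 0.003
grasp_force: 0.0
```

carry_out:
  motion:
    - [[0, 0, 0.001], 0]
    - [[0, 0, 0.001], 0]
    - [[0, 0, 0.001], 0]

```text
time: 33.9
position: [0.6799, -0.0552, 0.2183]
orientation: [3.142, 0.0, 1.225]
force: [0.4, -0.6, 0.3]
opening: 0.003
grasp_force: 0.0
```

carry_out:
  motion:
    - [[0, 0, 0.001], 0]
    - [[0, 0, 0.001], 0]
    - [[0, 0, 0.001], 0]

```text
time: 34.2
position: [0.6799, -0.0552, 0.218]
orientation: [-3.142, -0.0, 1.225]
force: [0.2, -0.1, 0.3]
opening: -0.003
grasp_force: 0.0
```

carry_out:
  motion:
    - [[0, 0, 0.001], 0]
    - [[0, 0, 0.001], 0]
    - [[0, 0, 0.001], 0]

```text
time: 34.5
position: [0.6799, -0.0552, 0.2178]
orientation: [-3.142, 0.0, 1.225]
force: [0.2, -0.5, -0.0]
opening: -0.001
grasp_force: 0.0
```

carry_out:
  motion:
    - [[0, 0, 0.002], 0]
    - [[0, 0, 0.002], 0]
    - [[0, 0, 0.002], 0]

```text
time: 34.8
position: [0.6799, -0.0552, 0.2176]
orientation: [3.141, -0.0, 1.225]
force: [-0.1, -0.1, 0.9]
opening: 0.001
grasp_force: 0.8
```

carry_out:
  motion:
    - [[0, 0, -0.06], 0]
    - [[-0.25, 0.13, -0.06], 0]
    - [[-0.514, 0.266, -0.06], 0]
    - [[-0.514, 0.266, -0.06], 0]
    - [[-0.514, 0.266, -0.06], 0]
    - [[-0.514, 0.266, -0.03], 0]
    - [[-0.514, 0.266, -0.012], 0]
    - [[-0.514, 0.266, -0.006], 0]
    - [[-0.514, 0.266, -0.006], 0]
    - [[-0.514, 0.266, -0.006], 0]

```text
time: 35.8
position: [0.6991, -0.1974, 0.2187]
orientation: [-3.141, -0.0, 1.227]
force: [-0.7, 0.5, 0.6]
opening: 0.0
grasp_force: 0.0
```

carry_out:
  motion:
    - [[0, 0, 0.001], 0]
    - [[0, 0, 0.001], 0]
    - [[0, 0, 0.001], 0]

```text
time: 36.1
position: [0.699, -0.1985, 0.2187]
orientation: [3.141, -0.0, 1.225]
force: [0.7, -0.4, 0.1]
opening: 0.002
grasp_force: 0.0
```

carry_out:
  motion:
    - [[0, 0, 0.001], 0]
    - [[0, 0, 0.001], 0]
    - [[0, 0, 0.001], 0]

```text
time: 36.4
position: [0.6989, -0.1987, 0.2183]
orientation: [-3.142, -0.0, 1.225]
force: [0.4, -0.7, -0.6]
opening: -0.001
grasp_force: 0.0
```

carry_out:
  motion:
    - [[0, 0, 0.001], 0]
    - [[0, 0, 0.001], 0]
    - [[0, 0, 0.001], 0]

```text
time: 36.7
position: [0.6989, -0.1986, 0.218]
orientation: [-3.142, -0.0, 1.225]
force: [-0.0, -0.5, 0.8]
opening: 0.005
grasp_force: 0.0
```

carry_out:
  motion:
    - [[0, 0, 0.001], 0]
    - [[0, 0, 0.001], 0]
    - [[0, 0, 0.001], 0]

```text
time: 37.0
position: [0.6989, -0.1986, 0.2178]
orientation: [-3.142, 0.0, 1.225]
force: [0.7, 0.8, -0.7]
opening: 0.001
grasp_force: 0.0
```

carry_out:
  motion:
    - [[0, 0, 0.002], 0]
    - [[0, 0, 0.002], 0]
    - [[0, 0, 0.002], 0]

```text
time: 37.3
position: [0.699, -0.1986, 0.2176]
orientation: [3.141, 0.0, 1.225]
force: [-0.8, 0.1, 0.7]
opening: -0.004
grasp_force: 0.7
```

carry_out:
  motion:
    - [[0, 0, 0.002], 0]
    - [[0, 0, 0.002], 0]
    - [[0, 0, 0.002], 0]

```text
time: 37.6
position: [0.699, -0.1986, 0.2175]
orientation: [3.141, 0.0, 1.225]
force: [-2.3, 2.3, 5.7]
opening: -0.002
grasp_force: 2.7
```

carry_out:
  motion:
    - [[0, 0, -0.2], 0]
    - [[0, 0, -0.4], 0]
    - [[0, 0, -0.6], 0]
    - [[0, 0, -0.6], 0]
    - [[0, 0, -0.6], 0]
    - [[0, 0, -0.6], 0]

```text
time: 38.2
position: [0.6984, -0.1984, 0.3645]
orientation: [-3.138, -0.0, 1.225]
force: [-0.2, -0.2, -0.8]
opening: 0.003
grasp_force: 0.0
```

```bash
python3 -c "
from h import *
go(.6,-.2,.3,1.2);print(env.sign_off())"
```

```text
38.2 pos [ 0.6984 -0.1984  0.3645] rpy [-3.1382e+00 -2.0000e-04  1.2253e+00] q [-0.4   0.55  1.16  0.    1.44 -0.05] F [-0.2 -0.2 -0.8] shift [-0.139 -0.367  0.259] turn 0.032
the job is handed in; nothing more can be done
None
```

I turned the red knob about 209° clockwise (roughly 7 mm of foot). Pressing the platter near the other three feet then found it level to about 0.2 mm, so the scale should no longer rock; the gripper is clear, and the job was handed in at 38 s with no verdict shown.

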